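# Set the tea tray

### The arm

A 6-joint arm with a two-finger parallel gripper is mounted at the origin on a cart in front of the work surface, level with it; the furniture and walls round the work are solid. World frame = base frame: x ahead of the robot, y to its left, z up, the work surface at z = 0. Lengths are in m, angles in rad, forces in N, time in s.
With the tool pointing down it reaches from about 0.375 to 0.975 m from the base axis. Payload 3.8 kg.
Tool frame: the origin (TCP) lies between the finger pads, 19 mm behind the fingertips; this is the grasp point; z points along the fingers, y is the line along which they close (so a half turn about z gives the same grasp; the last joint's range is limited). The gripper opens to 85 mm and grips with 20 to 120 N. Pads are 22 mm wide; open, the fingers measure 114 mm over their backs; the gripper's body (76 mm by 85 mm) begins 54 mm behind the grasp point. The pads swing forward as they close: fully open they stand 13 mm farther back than shut.
Start: joints at [-1.25, 0.264, 1.604, -0, 1.274, -0.037], TCP at [0.236, -0.632, 0.25] pointing down, gripper open.
Joint ranges: [-2.63, 2.63], [-0.94, 2.18], [0.31, 2.57], [-1.31, 4.45], [0, 2.66], [-2.55, 2.55]. Speed limits (rad/s): [2.57, 2.57, 3.14, 3.14, 3.14, 3.14].

### API

Orientations are given as a rotation vector (axis times angle).
In Python, from workcell import bot, optics gives the robot as it stands.
- The arm moves only by the shell command python3 -m jog 'ROWS' [OPENING] [FORCE]. ROWS is JSON, a list of rows, each an object of numbers: "dx", "dy", "dz": the shift along the tool's x, y, z in mm; "ax", "ay", "az": the turn, a rotation vector about the tool's x, y, z in degrees. A call has 1 to 20 rows; each row shifts and turns the commanded pose from where the row before left it, along the tool's axes as they then stand; what a row does not reach is not made up. A row lasts 1/12 s, in which the tool goes at most 41.7 mm and 7.16 degrees, less where a joint would pass 70% of its speed; a pose out of reach is approached as far as the arm can. A call with a gripper value outside its range is refused whole. OPENING is the opening, from 0 (shut) to 1 (fully open), set as the call begins (- or left out, the last holds). The fingers move at their own pace and stop on an object; FORCE is the grip in N (left out, the last holds). Time passes only in rows, so rows that do not move let the fingers close. It gives the time, the measured TCP pose, the force, the opening and the grip force at its end, in the units of the state.
- bot.read_state(): the state, without advancing time (a new reading comes with each control period).
- optics.read_camera(name): name is "side" or "top" or "wrist"; returns a dict with "img" (480x640x3 uint8, red, green, blue), "vertical_fov" (degrees; the focal length in pixels is half the picture's height over the tangent of half this angle, whatever the lens; pixels are square), "cx", "cy" (the principal point, pixels), "R" (3x3) and "t" (3): a world point X has camera coordinates R X + t; the wrist camera has in their place "tool_from_camera" (4x4, takes a point from camera to tool coordinates, whose origin is the TCP and whose axes are the flange's). Camera axes: x right, y down, z forward; pixel columns grow to the right and rows downward; lengths in m; the calibration is good to about 2 mm. A picture is of the moment at which its call begins: read the wrist's pose just before it. There is no depth.
- bot.finish_job(): hands the job in; it is judged then, once.
The state is a dict: "time": time; "q": joint angles; "joint_vel": joint speeds; "joint_torque": joint torques, N m; "tool_pos": TCP position; "tcp_rot": TCP orientation; "wrist_force": force on the tool from outside, world axes, zero at the start; "torque": the same for the moment, N m; "width": opening from 0.0 (shut) to 1.0 (fully open); "grip_force": force on a finger pad.
Only numpy, scipy, OpenCV 4.12 (cv2) and the standard library are available. Lean on these libraries where they do the work, as an engineer would, in place of code of your own. Each camera call takes 0.05 s, during which the arm holds its last target. There are 200 camera calls.

### The job

Set the tea tray for one: stand the cup upright in the middle of its saucer, lay the teaspoon lengthwise in the spoon rest, stand the egg timer upright on the cork coaster and put the lemon in the blue dish. Never tip the cup and never drop or slam it onto its saucer. The lime and the fork do not belong to the tea: leave them where they lie.

Things in the scene. Friction and masses are not known exactly. Their poses are not given: they have to be found in the camera images.
- cup: cream espresso cup, 84 mm over its loop handle, 56 mm high, 0.12 kg. Origin on the underside, midway along the 84 mm; z up; handle along -y; the axis of the round cup lies 12 mm from the origin along +y. 59 mm wide at the rim, foot 41 mm. Grip from above across its x, over that axis, TCP about 35 mm above its foot. Starts standing on the worktop.
- teaspoon: steel teaspoon, 139 x 30 x 10 mm, lying on the worktop. Origin: underside at mid length; x along its length, z up. Grip it across its width (along its y) at the origin, with the fingertips just clear of the worktop.
- timer: cream wind-up egg timer, a ribbed round-topped drum 66 mm in diameter and 61 mm high, 0.09 kg, its dial is stuck. Origin: centre of the underside, z up. Widest near 26 mm above its underside; grip it there across the diameter, at any yaw.
- lemon_center (a point): yellow lemon, 77 x 51 x 52 mm. The point is its centre, 26 mm above its underside; x along its 77 mm length. Grip it across y (51 mm), TCP about 34 mm above its underside so that the fingertips clear the dish. It starts lying on the worktop.
- saucer: white saucer, blue lines, 116 mm across, lip 12 mm high; origin: centre of the underside; inner floor 5 mm above it, flat within 27 mm of the centre. Fixed. Saucer, dish, coaster and spoon rest stand on the tray's floor in a 2 x 2 grid, 132 mm apart along the tray's x, 166 mm along its y; which is where changes. Fingers closing along the tray's y have most room, except for the spoon.
- spoon_rest: terracotta trough on the tea tray, 72 (x) x 150 (y) x 12 mm, open at both ends, fixed. Origin: centre of underside; floor 6 mm above it, 60 mm wide between rails 6 mm high along y, the way the spoon must lie (either way round). Its x, y are also the tray's: fixed, wooden, 284 (x) x 346 mm (y), floor 8 mm, rim 22 mm high, a bar handle 51 mm high on each end (+y, -y).
- coaster: round cork coaster with a rim on the tea tray, 98 mm across, 11 mm high. Origin: centre of the underside; its floor, 84 mm across, is 5 mm above that. It does not move. A kettle (0.26 m high), jars, a dial, a glass and a wooden spoon stand along the back of the worktop, beyond the tray and the things; a peeler lies at its front edge.
- dish: small round blue bowl on the tea tray, 118 mm across, 26 mm high. Origin: centre of the underside; inner floor 5 mm above that, flat within 31 mm of the centre, then sloping up to the rim. It does not move.
- lime_center (a point): green lime, 52 x 43 x 42 mm, lying on the worktop; the point is its centre. Must be left alone.
- fork: steel fork, 206 x 28 x 13 mm, lying on the worktop; origin at the underside at mid length, x along its length. Must be left alone.
There are look-alikes about, which are no part of the job. Leave any pink look-alike of the cup alone.

How it is judged:
At the end, for the whole second after the job is handed in: At rest: cup upright on the saucer, axis within 12 mm of its centre; teaspoon in the rest, along it within 0.25 rad, 18 mm across, 20 mm along; timer upright in the coaster within 13 mm; lemon in the dish, centre within 22 mm; lime and fork within 20 mm of their start (x of saucer in the frame of cup between -0.012 and 0.012 m and y of saucer in the frame of cup between 0 and 0.024 m and z of cup in the frame of saucer below 0.01 m and angle between cup's own z axis and vertical below 0.15 rad and x of teaspoon in the frame of spoon_rest between -0.018 and 0.018 m and y of teaspoon in the frame of spoon_rest between -0.02 and 0.02 m and z of teaspoon in the frame of spoon_rest below 0.012 m and angle between the x axis of teaspoon and the y axis of spoon_rest, either way round below 0.25 rad and horizontal distance between timer and coaster below 0.013 m and z of timer in the frame of coaster below 0.009 m and angle between timer's own z axis and vertical below 0.12 rad and horizontal distance between lemon_center and dish below 0.022 m and z of lemon_center in the frame of dish below 0.048 m and linear speed of each of cup, timer, teaspoon below 0.02 m/s and distance of each of lime_center, fork from where it was at the start of the episode below 0.02 m); the robot touches nothing.
It fails at once if the cup is tipped (angle between cup's own z axis and vertical above 0.6 rad).
It fails at once if the cup is dropped or slammed onto its saucer (horizontal distance between cup and saucer below 0.05 m and z of cup in the frame of saucer below 0.05 m and linear speed of cup above 0.6 m/s).
It fails at once if the lime is disturbed (distance of lime_center from where it was at the start of the episode above 0.02 m).
It fails at once if the fork is disturbed (distance of fork from where it was at the start of the episode above 0.02 m).
It also fails if it takes over 115 s, if anything falls off the work surface, if the arm or the gripper's body presses on something with over 40 N, if the wrist force passes 120 N, or if a joint passes its speed limit or range.

## Working session

There is one attempt and no reset: what is moved stays moved. The work goes in short steps, Python scripts to look and compute and a shell command to move; the robot and the scene stay as the last step left them, time stands still between calls to the robot, and variables do not carry over. Pictures are saved under pics/ and viewed, at most 14 in all, crops included, and the job is handed in when it is done.

```bash
ls; mkdir -p pics
python3 - <<'E'
from workcell import bot, optics
import cv2,pickle
s=bot.read_state();print(s)
for n in ("top","side"):
    c=optics.read_camera(n);cv2.imwrite(f"pics/{n}0.png",c["img"][:,:,::-1]);pickle.dump(c,open(f"{n}.pkl","wb"))
    print({k:v for k,v in c.items() if k!="img"})
E
```

```text
pics
{'time': 0.0, 'q': array([-1.24989095e+00,  2.64800332e-01,  1.60537229e+00,  2.90681607e-06,
        1.27368930e+00, -3.68938401e-02]), 'joint_vel': array([ 5.30731637e-05, -1.65727690e-04,  3.14707803e-05, -7.08371774e-04,
        6.10853895e-04, -5.95919461e-04]), 'joint_torque': array([ 1.35591985e-03, -5.15116167e+01, -3.67305493e+01,  1.58924595e-04,
        1.29567058e-02,  2.46363902e-05]), 'tool_pos': array([ 0.23618107, -0.63160063,  0.2486311 ]), 'tcp_rot': array([-3.08924238e+00, -5.58635377e-01,  4.99811113e-04]), 'wrist_force': array([-0.91513893,  0.32388792, -0.24523949]), 'torque': array([ 0.02639849, -0.01716516, -0.02126799]), 'grip_force': 0.0, 'width': 1.0016881803819182}
{'vertical_fov': 53.05999065187023, 'cx': 321.1540495063139, 'cy': 244.0140220899974, 'R': array([[ 0.0244855 , -0.99936632, -0.02583433],
       [-0.98405269, -0.01953988, -0.17680074],
       [ 0.17618391,  0.0297514 , -0.98390756]]), 't': array([0.02216097, 0.49086482, 1.01260863])}
{'vertical_fov': 45.488513104160276, 'cx': 313.1659190300971, 'cy': 233.00611621971643, 'R': array([[ 0.8589037 , -0.5121092 ,  0.0053479 ],
       [-0.27448032, -0.46912098, -0.83939625],
       [ 0.43237136,  0.71949265, -0.54349364]]), 't': array([-0.42749515,  0.17809833,  1.0886928 ])}
```

View pics/top0.png

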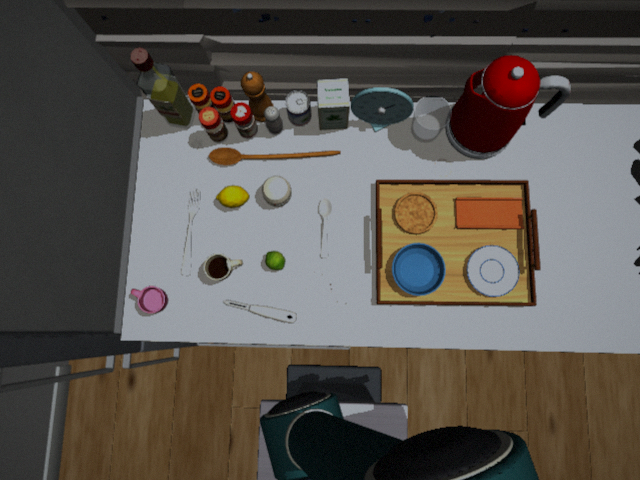

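View pics/side0.png

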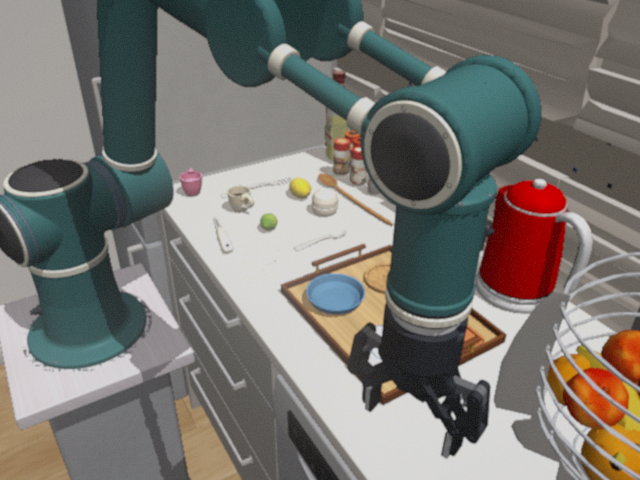

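Top view: the cream cup with its handle to the right is at (218,267). A pink look-alike is at (150,299), which I will leave. The timer is at (277,190), the lemon at (233,196) and the teaspoon at (324,228). The lime at (275,260) and the fork at (190,232) stay where they are. On the tray are the coaster (414,213), rest (488,213), dish (418,269) and saucer (492,271). I'll confirm these in enlarged crops.

```bash
cat > h.py <<'E'
import numpy as np,cv2,pickle
def load(n): return pickle.load(open(n+".pkl","rb"))
def f(c): return 240/np.tan(np.radians(c["vertical_fov"])/2)
def unproj(c,u,v,z):
    d=np.array([(u-c["cx"])/f(c),(v-c["cy"])/f(c),1.]);R=np.array(c["R"]);o=-R.T@c["t"];d=R.T@d
    return o+d*(z-o[2])/d[2]
def proj(c,X):
    p=np.array(c["R"])@X+c["t"];return np.array([c["cx"]+f(c)*p[0]/p[2],c["cy"]+f(c)*p[1]/p[2]])
E
python3 - <<'E'
from h import *
c=load("top");im=c["img"][:,:,::-1]
for n,(x,y,w,h,s) in dict(a=(125,170,220,160,3.5),b=(360,170,190,145,4)).items():
    cv2.imwrite(f"pics/c{n}.png",cv2.resize(im[y:y+h,x:x+w],None,fx=s,fy=s,interpolation=cv2.INTER_CUBIC))
E
```

```text
(no output)
```

View pics/ca.png

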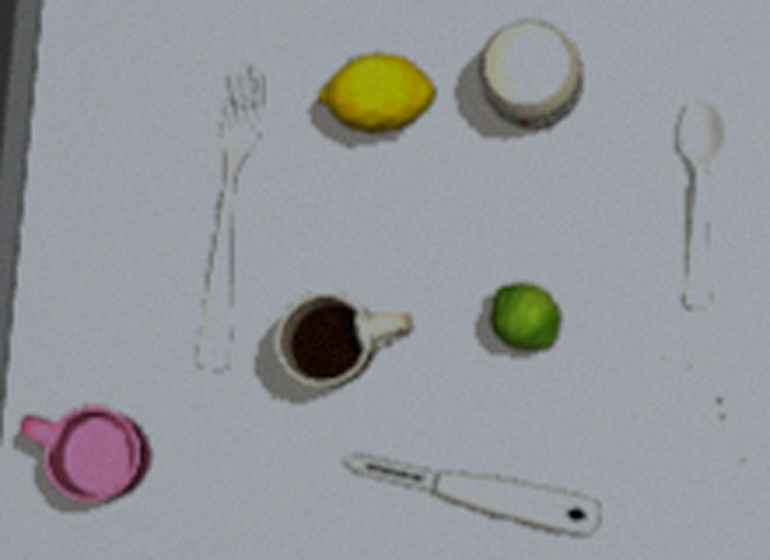

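View pics/cb.png

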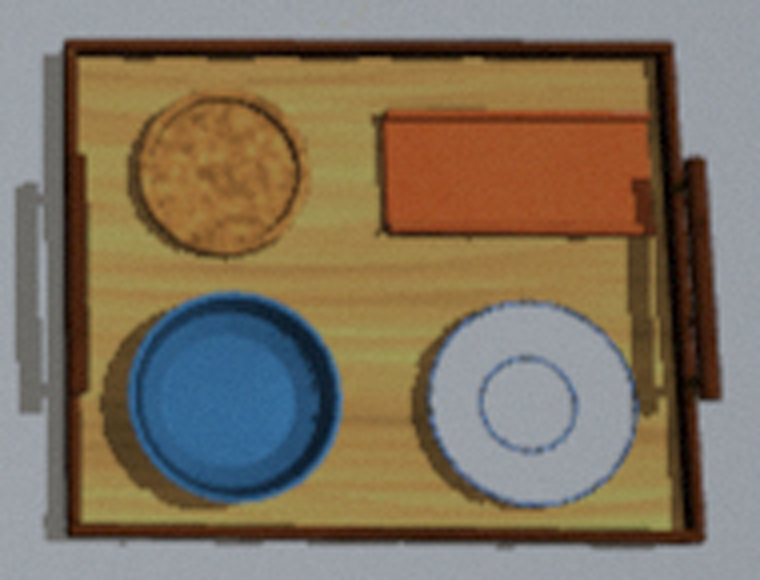

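Crops (in crop pixels): the only cream vessel with a loop handle is at (325,341), handle tip (411,323), so it is the cup. The pink one at (95,455) is the decoy. The timer is at (532,73), the lemon at (378,92) and the spoon runs from (700,100) to (697,308). On the tray, the coaster is upper left, the rest upper right, the dish lower left and the saucer lower right.

Run:
```python
from h import *
np.set_printoptions(precision=4,suppress=True)
c=load("top")
print("cam",-np.array(c["R"]).T@c["t"])
A=lambda x,y,z:unproj(c,(x+.5)/3.5-.5+125,(y+.5)/3.5-.5+170,z)
B=lambda x,y,z:unproj(c,(x+.5)/4-.5+360,(y+.5)/4-.5+170,z)
print("cup rim",A(325,341,.056),"w",A(277,341,.056)-A(373,341,.056),"handle tip",A(411,323,.04))
print("lemon",A(378,92,.026),"ends",A(321,96,.026),A(436,90,.026))
print("timer top",A(530,62,.055),"sil",A(532,73,.028))
print("spoon bowl tip",A(701,99,.005),"handle end",A(697,308,.005))
print("lime",A(526,317,.021)); print("fork",A(250,66,.005),A(212,370,.005))
t=np.array([B(66,41,.022),B(671,42,.022),B(704,540,.022),B(67,537,.022)]);print("tray",t,t.mean(0),np.linalg.norm(t-np.roll(t,1,0),axis=1))
for n,a in dict(dish=(234.5,397.5,.034),saucer=(532.5,404,.02),sauc2=(528,404,.013),coaster=(221,173,.019)).items():print(n,B(*a))
print("rest L",B(380,172,.018),"edges",B(450,110,.02)-B(450,235,.02),B(600,112,.02),B(600,234,.02),B(390,112,.02),B(390,234,.02))
```

```text
cam [0.3041 0.0016 1.0837]
cup rim [0.4329 0.256  0.056 ] w [-0.0013  0.0598  0.    ] handle tip [0.4475 0.2063 0.04  ]
lemon [0.6012 0.2389 0.026 ] ends [0.5979 0.2762 0.026 ] [0.6032 0.2009 0.026 ]
timer top [0.6145 0.1363 0.055 ] sil [0.6152 0.1382 0.028 ]
spoon bowl tip [0.606  0.0281 0.005 ] handle end [0.466  0.0275 0.005 ]
lime [0.4555 0.1363 0.021 ]
fork [0.6237 0.3309 0.005 ] [0.4188 0.3412 0.005 ]
tray [[ 0.6461 -0.0887  0.022 ]
 [ 0.651  -0.4315  0.022 ]
 [ 0.3698 -0.435   0.022 ]
 [ 0.3635 -0.0904  0.022 ]] [ 0.5076 -0.2614  0.022 ] [0.2826 0.3429 0.2812 0.3446]
dish [ 0.4408 -0.1804  0.034 ]
saucer [ 0.4424 -0.3463  0.02  ]
sauc2 [ 0.4433 -0.3461  0.013 ]
coaster [ 0.5706 -0.1768  0.019 ]
rest L [ 0.5731 -0.2665  0.018 ] edges [ 0.0725 -0.0022  0.    ] [ 0.6097 -0.3905  0.02  ] [ 0.5391 -0.3874  0.02  ] [ 0.6077 -0.2725  0.02  ] [ 0.5369 -0.2707  0.02  ]
```

```bash
cat > go.py <<'E'
import sys,numpy as np
from workcell import bot
from scipy.spatial.transform import Rotation as Ro
def rep(*targs):
    "targets x y z phi(deg): shift in tool axes (mm) from the pose before, then turn az"
    s=bot.read_state();R=Ro.from_rotvec(s["tcp_rot"]).as_matrix();p=np.array(s["tool_pos"])
    ph=np.degrees(np.arctan2(R[1,0],R[0,0]));tilt=np.degrees(np.arccos(-R[2,2]))
    print("t %.2f"%s["time"],"p",np.round(p,4),"phi %.1f tilt %.2f w %.3f gf %.1f"%(ph,tilt,s["width"],s["grip_force"]),"F",np.round(s["wrist_force"],1))
    for x,y,z,f in targs:
        a=np.radians(ph);R=np.array([[np.cos(a),np.sin(a),0],[np.sin(a),-np.cos(a),0],[0,0,-1]])
        print("->",(x,y,z,f),"shift",np.round(R.T@(np.array([x,y,z])-p)*1000,1),"then az %.1f"%(ph-f))
        p=np.array([x,y,z]);ph=f
if __name__=="__main__": 
    v=list(map(float,sys.argv[1:]));rep(*[v[i:i+4] for i in range(0,len(v),4)])
E
python3 go.py .48 -.1 .25 106 .433 .256 .2 106
```

```text
t 0.10 p [ 0.2362 -0.6316  0.2488] phi 20.5 tilt 0.12 w 1.003 gf 0.0 F [-0.4  0.6  0.7]
-> (0.48, -0.1, 0.25, 106.0) shift [ 414.6 -412.6   -1.2] then az -85.5
-> (0.433, 0.256, 0.2, 106.0) shift [355.2  52.9  50. ] then az 0.0
```

```bash
python3 -m jog '[{"dx":23,"dy":-23},{"dx":23,"dy":-23},{"dx":23,"dy":-23},{"dx":23,"dy":-23},{"dx":23,"dy":-23},{"dx":23,"dy":-23},{"dx":23,"dy":-23},{"dx":23,"dy":-23},{"dx":23,"dy":-23},{"dx":23,"dy":-23},{"dx":23,"dy":-23},{"dx":23,"dy":-23},{"dx":23,"dy":-23},{"dx":23,"dy":-23},{"dx":23,"dy":-23},{"dx":23,"dy":-23},{"dx":23,"dy":-23},{"dx":23,"dy":-23}]' 1 30
python3 -m jog '[{"az":-7},{"az":-7},{"az":-7},{"az":-7},{"az":-7},{"az":-7},{"az":-7},{"az":-7},{"az":-7},{"az":-7},{"az":-7},{"az":-7}]'
python3 go.py .433 .256 .2 106
```

```text
t 0.10 p [ 0.2362 -0.6316  0.2488] phi 20.5 tilt 0.12 w 1.003 gf 0.0 F [-0.4  0.6  0.7]
-> (0.433, 0.256, 0.2, 106.0) shift [ 495.2 -762.5   48.8] then az -85.5invalid input
invalid input
```

The rows probably need all six keys.

```bash
python3 -m jog '[{"dx":23,"dy":-23,"dz":0,"ax":0,"ay":0,"az":0},{"dx":23,"dy":-23,"dz":0,"ax":0,"ay":0,"az":0}]' 1 30; python3 -m jog '[{"dx":23,"dy":-23}]'; python3 -m jog '[{"dx":23,"dy":-23}]' 1.0 ; python3 -m jog --help | head; python3 go.py
```

```text
time: 0.27
tool_pos: [0.2627, -0.5731, 0.2488]
tcp_rot: [-3.091, -0.555, 0.001]
wrist_force: [0.7, 1.2, 1.0]
width: 1.001
grip_force: 0.0
t 0.27 p [ 0.2627 -0.5731  0.2488] phi 20.4 tilt 0.08 w 1.001 gf 0.0 F [0.7 1.2 1. ]invalid input
invalid input
invalid input: not JSON, or not a number
```

```bash
python3 -m jog '[{"dx":23,"dy":-23,"dz":0,"ax":0,"ay":0,"az":0},{"dx":23,"dy":-23,"dz":0,"ax":0,"ay":0,"az":0},{"dx":23,"dy":-23,"dz":0,"ax":0,"ay":0,"az":0},{"dx":23,"dy":-23,"dz":0,"ax":0,"ay":0,"az":0},{"dx":23,"dy":-23,"dz":0,"ax":0,"ay":0,"az":0},{"dx":23,"dy":-23,"dz":0,"ax":0,"ay":0,"az":0},{"dx":23,"dy":-23,"dz":0,"ax":0,"ay":0,"az":0},{"dx":23,"dy":-23,"dz":0,"ax":0,"ay":0,"az":0},{"dx":23,"dy":-23,"dz":0,"ax":0,"ay":0,"az":0},{"dx":23,"dy":-23,"dz":0,"ax":0,"ay":0,"az":0},{"dx":23,"dy":-23,"dz":0,"ax":0,"ay":0,"az":0},{"dx":23,"dy":-23,"dz":0,"ax":0,"ay":0,"az":0},{"dx":23,"dy":-23,"dz":0,"ax":0,"ay":0,"az":0},{"dx":23,"dy":-23,"dz":0,"ax":0,"ay":0,"az":0},{"dx":23,"dy":-23,"dz":0,"ax":0,"ay":0,"az":0},{"dx":23,"dy":-23,"dz":0,"ax":0,"ay":0,"az":0}]' | head -2
python3 -m jog '[{"dx":0,"dy":0,"dz":0,"ax":0,"ay":0,"az":-7},{"dx":0,"dy":0,"dz":0,"ax":0,"ay":0,"az":-7},{"dx":0,"dy":0,"dz":0,"ax":0,"ay":0,"az":-7},{"dx":0,"dy":0,"dz":0,"ax":0,"ay":0,"az":-7},{"dx":0,"dy":0,"dz":0,"ax":0,"ay":0,"az":-7},{"dx":0,"dy":0,"dz":0,"ax":0,"ay":0,"az":-7},{"dx":0,"dy":0,"dz":0,"ax":0,"ay":0,"az":-7},{"dx":0,"dy":0,"dz":0,"ax":0,"ay":0,"az":-7},{"dx":0,"dy":0,"dz":0,"ax":0,"ay":0,"az":-7},{"dx":0,"dy":0,"dz":0,"ax":0,"ay":0,"az":-7},{"dx":0,"dy":0,"dz":0,"ax":0,"ay":0,"az":-7},{"dx":0,"dy":0,"dz":0,"ax":0,"ay":0,"az":-7}]' | head -2
python3 go.py .433 .256 .2 106
```

```text
time: 1.6
tool_pos: [0.4792, -0.0978, 0.2497]
time: 2.6
tool_pos: [0.4788, -0.0994, 0.2494]
t 2.60 p [ 0.4788 -0.0994  0.2494] phi 104.8 tilt 0.06 w 0.997 gf 0.0 F [ 0.1 -0.2  0.1]
-> (0.433, 0.256, 0.2, 106.0) shift [355.2  46.8  49.4] then az -1.2
```

Now move over the cup, 12 rows, then take a wrist picture.

```bash
python3 -m jog '[{"dx":29.6,"dy":3.9,"dz":4.1,"ax":0,"ay":0,"az":-0.1},{"dx":29.6,"dy":3.9,"dz":4.1,"ax":0,"ay":0,"az":-0.1},{"dx":29.6,"dy":3.9,"dz":4.1,"ax":0,"ay":0,"az":-0.1},{"dx":29.6,"dy":3.9,"dz":4.1,"ax":0,"ay":0,"az":-0.1},{"dx":29.6,"dy":3.9,"dz":4.1,"ax":0,"ay":0,"az":-0.1},{"dx":29.6,"dy":3.9,"dz":4.1,"ax":0,"ay":0,"az":-0.1},{"dx":29.6,"dy":3.9,"dz":4.1,"ax":0,"ay":0,"az":-0.1},{"dx":29.6,"dy":3.9,"dz":4.1,"ax":0,"ay":0,"az":-0.1},{"dx":29.6,"dy":3.9,"dz":4.1,"ax":0,"ay":0,"az":-0.1},{"dx":29.6,"dy":3.9,"dz":4.1,"ax":0,"ay":0,"az":-0.1},{"dx":29.6,"dy":3.9,"dz":4.1,"ax":0,"ay":0,"az":-0.1},{"dx":29.6,"dy":3.9,"dz":4.1,"ax":0,"ay":0,"az":-0.1},{"dx":0,"dy":0,"dz":0,"ax":0,"ay":0,"az":0},{"dx":0,"dy":0,"dz":0,"ax":0,"ay":0,"az":0}]' | head -2
cat >> h.py <<'E'
def wrist(name):
    from workcell import bot,optics
    from scipy.spatial.transform import Rotation as Ro
    s=bot.read_state();c=optics.read_camera("wrist")
    T=np.eye(4);T[:3,:3]=Ro.from_rotvec(s["tcp_rot"]).as_matrix();T[:3,3]=s["tool_pos"]
    W=T@np.array(c["tool_from_camera"]);c["R"]=W[:3,:3].T;c["t"]=-W[:3,:3].T@W[:3,3]
    pickle.dump(c,open(name+".pkl","wb"));cv2.imwrite(f"pics/{name}.png",c["img"][:,:,::-1]);return c
E
python3 -c "
from h import *
c=wrist('w1');print(c['tool_from_camera'],proj(c,np.array([.433,.256,.056])))"; python3 go.py .433 .256 .2 106
```

```text
time: 3.77
tool_pos: [0.4312, 0.2566, 0.2]
[[-4.16872487e-04 -9.56450314e-01 -2.91894885e-01  7.41976058e-02]
 [ 9.99999892e-01 -3.39215338e-04 -3.16654488e-04 -8.94597856e-04]
 [ 2.03849062e-04 -2.91894985e-01  9.56450352e-01 -1.23265371e-01]
 [ 0.00000000e+00  0.00000000e+00  0.00000000e+00  1.00000000e+00]] [327.95223806 231.72467951]
t 3.82 p [0.4316 0.2557 0.2002] phi 105.8 tilt 0.09 w 1.000 gf 0.0 F [-0.2 -0.8  0.4]
-> (0.433, 0.256, 0.2, 106.0) shift [-0.1  1.4  0.2] then az -0.2
```

View pics/w1.png

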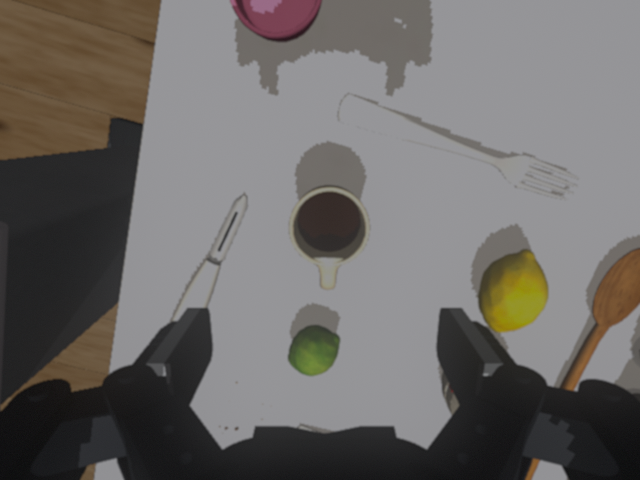

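The wrist view shows the cup rim centred at (329,227) with its handle straight down at (328,285). The yaw is right and the pink cup is far off at the top.

Run:
```python
from h import *;import go
c=load("w1");print(unproj(c,329,227.5,.056),unproj(c,289,227.5,.056)-unproj(c,369,227.5,.056),"lemon",unproj(c,514,290,.026),"lime",unproj(c,314,350,.021))
p=unproj(c,329,227.5,.056);q=(p[:2]+[.433,.256])/2;print(q);go.rep((*q,.036,105.8))
```

```text
[0.43285378 0.25923078 0.056     ] [-0.05518178 -0.01570752  0.        ] lemon [0.59951335 0.24185953 0.026     ] lime [0.45438151 0.1371775  0.021     ]
[0.43292689 0.25761539]
t 3.82 p [0.4316 0.2557 0.2002] phi 105.8 tilt 0.09 w 1.000 gf 0.0 F [-0.2 -0.8  0.4]
-> (np.float64(0.4329268901634016), np.float64(0.25761539178614257), 0.036, 105.8) shift [  1.4   1.8 164.2] then az 0.0
```

```bash
python3 -m jog '[{"dx":1.4,"dy":1.8,"dz":20,"ax":0,"ay":0,"az":0},{"dx":0,"dy":0,"dz":20,"ax":0,"ay":0,"az":0},{"dx":0,"dy":0,"dz":20,"ax":0,"ay":0,"az":0},{"dx":0,"dy":0,"dz":20,"ax":0,"ay":0,"az":0},{"dx":0,"dy":0,"dz":20,"ax":0,"ay":0,"az":0},{"dx":0,"dy":0,"dz":20,"ax":0,"ay":0,"az":0},{"dx":0,"dy":0,"dz":20,"ax":0,"ay":0,"az":0},{"dx":0,"dy":0,"dz":14,"ax":0,"ay":0,"az":0},{"dx":0,"dy":0,"dz":10,"ax":0,"ay":0,"az":0},{"dx":0,"dy":0,"dz":0,"ax":0,"ay":0,"az":0}]'
python3 -m jog '[{"dx":0,"dy":0,"dz":0,"ax":0,"ay":0,"az":0},{"dx":0,"dy":0,"dz":0,"ax":0,"ay":0,"az":0},{"dx":0,"dy":0,"dz":0,"ax":0,"ay":0,"az":0},{"dx":0,"dy":0,"dz":0,"ax":0,"ay":0,"az":0},{"dx":0,"dy":0,"dz":0,"ax":0,"ay":0,"az":0},{"dx":0,"dy":0,"dz":0,"ax":0,"ay":0,"az":0},{"dx":0,"dy":0,"dz":0,"ax":0,"ay":0,"az":0},{"dx":0,"dy":0,"dz":0,"ax":0,"ay":0,"az":0}]' 0 30
python3 -m jog '[{"dx":0,"dy":0,"dz":-5,"ax":0,"ay":0,"az":0},{"dx":0,"dy":0,"dz":-10,"ax":0,"ay":0,"az":0},{"dx":0,"dy":0,"dz":-20,"ax":0,"ay":0,"az":0},{"dx":0,"dy":0,"dz":-20,"ax":0,"ay":0,"az":0},{"dx":0,"dy":0,"dz":-20,"ax":0,"ay":0,"az":0},{"dx":0,"dy":0,"dz":-20,"ax":0,"ay":0,"az":0},{"dx":0,"dy":0,"dz":-20,"ax":0,"ay":0,"az":0}]'
python3 go.py .45 -.1 .15 105.8 .4428 -.346 .15 0.7
```

```text
time: 4.65
tool_pos: [0.4321, 0.2555, 0.0347]
tcp_rot: [-1.898, -2.501, 0.006]
wrist_force: [-1.3, -0.1, -0.6]
width: 0.997
grip_force: 0.0
time: 5.32
tool_pos: [0.4348, 0.2582, 0.0382]
tcp_rot: [1.896, 2.503, 0.004]
wrist_force: [-0.2, -1.6, 6.0]
width: 0.658
grip_force: 32.4
time: 5.9
tool_pos: [0.4328, 0.2573, 0.153]
tcp_rot: [-1.897, -2.504, 0.001]
wrist_force: [-0.4, 0.3, -1.9]
width: 0.659
grip_force: 32.4
t 5.90 p [0.4328 0.2573 0.153 ] phi 105.7 tilt 0.05 w 0.659 gf 32.4 F [-0.4  0.3 -1.9]
-> (0.45, -0.1, 0.15, 105.8) shift [-348.6  -80.2    3. ] then az -0.1
-> (0.4428, -0.346, 0.15, 0.7) shift [-234.7  -73.9    0. ] then az 105.1
```

```bash
python3 -m jog '[{"dx":-15,"dy":-4,"dz":0,"ax":0,"ay":0,"az":0},{"dx":-29.9,"dy":-7.9,"dz":0,"ax":0,"ay":0,"az":0},{"dx":-29.9,"dy":-7.9,"dz":0,"ax":0,"ay":0,"az":0},{"dx":-29.9,"dy":-7.9,"dz":0,"ax":0,"ay":0,"az":0},{"dx":-29.9,"dy":-7.9,"dz":0,"ax":0,"ay":0,"az":0},{"dx":-29.9,"dy":-7.9,"dz":0,"ax":0,"ay":0,"az":0},{"dx":-29.9,"dy":-7.9,"dz":0,"ax":0,"ay":0,"az":0},{"dx":-29.9,"dy":-7.9,"dz":0,"ax":0,"ay":0,"az":0},{"dx":-29.9,"dy":-7.9,"dz":0,"ax":0,"ay":0,"az":0},{"dx":-29.9,"dy":-7.9,"dz":0,"ax":0,"ay":0,"az":0},{"dx":-29.9,"dy":-7.9,"dz":0,"ax":0,"ay":0,"az":0},{"dx":-29.9,"dy":-7.9,"dz":0,"ax":0,"ay":0,"az":0},{"dx":-29.9,"dy":-7.9,"dz":0,"ax":0,"ay":0,"az":0},{"dx":-29.9,"dy":-7.9,"dz":0,"ax":0,"ay":0,"az":0},{"dx":-29.9,"dy":-7.9,"dz":0,"ax":0,"ay":0,"az":0},{"dx":-29.9,"dy":-7.9,"dz":0,"ax":0,"ay":0,"az":0},{"dx":-29.9,"dy":-7.9,"dz":0,"ax":0,"ay":0,"az":0},{"dx":-29.9,"dy":-7.9,"dz":0,"ax":0,"ay":0,"az":0},{"dx":-29.9,"dy":-7.9,"dz":0,"ax":0,"ay":0,"az":0},{"dx":-29.9,"dy":-7.9,"dz":0,"ax":0,"ay":0,"az":0}]' | head -2
python3 -m jog '[{"dx":0,"dy":0,"dz":0,"ax":0,"ay":0,"az":5},{"dx":0,"dy":0,"dz":0,"ax":0,"ay":0,"az":7},{"dx":0,"dy":0,"dz":0,"ax":0,"ay":0,"az":7},{"dx":0,"dy":0,"dz":0,"ax":0,"ay":0,"az":7},{"dx":0,"dy":0,"dz":0,"ax":0,"ay":0,"az":7},{"dx":0,"dy":0,"dz":0,"ax":0,"ay":0,"az":7},{"dx":0,"dy":0,"dz":0,"ax":0,"ay":0,"az":7},{"dx":0,"dy":0,"dz":0,"ax":0,"ay":0,"az":7},{"dx":0,"dy":0,"dz":0,"ax":0,"ay":0,"az":7},{"dx":0,"dy":0,"dz":0,"ax":0,"ay":0,"az":7},{"dx":0,"dy":0,"dz":0,"ax":0,"ay":0,"az":7},{"dx":0,"dy":0,"dz":0,"ax":0,"ay":0,"az":7},{"dx":0,"dy":0,"dz":0,"ax":0,"ay":0,"az":7},{"dx":0,"dy":0,"dz":0,"ax":0,"ay":0,"az":7},{"dx":0,"dy":0,"dz":0,"ax":0,"ay":0,"az":7},{"dx":0,"dy":0,"dz":0,"ax":0,"ay":0,"az":5},{"dx":0,"dy":0,"dz":0,"ax":0,"ay":0,"az":2}]' | head -2
python3 -c "
from h import *
c=wrist('w2')
for P in ([.4428,-.346,.02],[.4406,-.1794,.034],[.5706,-.1768,.019],[.574,-.344,.016]):print(P,proj(c,np.array(P)))"; python3 go.py .4428 -.346 .05 0.7
```

```text
time: 7.57
tool_pos: [0.4423, -0.3466, 0.152]
time: 8.98
tool_pos: [0.4425, -0.345, 0.1519]
[0.4428, -0.346, 0.02] [324.93356382 233.52805463]
[0.4406, -0.1794, 0.034] [ 75.73695616 261.50178784]
[0.5706, -0.1768, 0.019] [29.24435579 51.75665378]
[0.574, -0.344, 0.016] [304.36266151  22.00175432]
t 9.03 p [ 0.4426 -0.345   0.1519] phi -4.5 tilt 0.06 w 0.659 gf 32.5 F [ 1.2 -0.3 -1.4]
-> (0.4428, -0.346, 0.05, 0.7) shift [  0.3   1.  101.9] then az -5.2
```

View pics/w2.png

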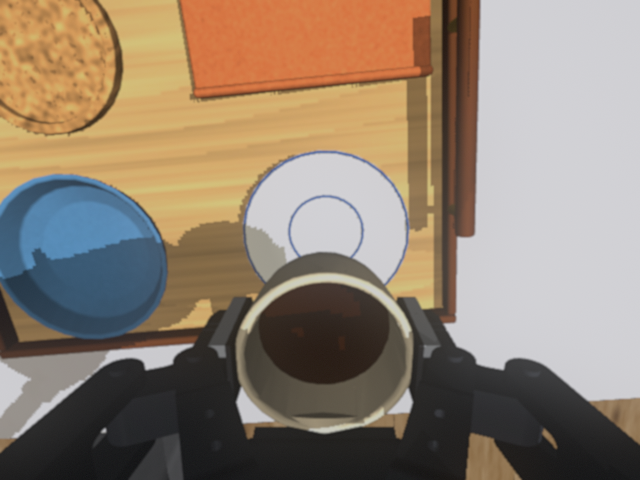

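Wrist view: the saucer ring is centred at (326,232), where (325,233) was predicted, and the cup hangs level between the fingers. Now I lower it gently.

```bash
python3 -m jog '[{"dx":0.3,"dy":1,"dz":15,"ax":0,"ay":0,"az":-5},{"dx":0,"dy":0,"dz":15,"ax":0,"ay":0,"az":0},{"dx":0,"dy":0,"dz":15,"ax":0,"ay":0,"az":0},{"dx":0,"dy":0,"dz":15,"ax":0,"ay":0,"az":0},{"dx":0,"dy":0,"dz":12,"ax":0,"ay":0,"az":0},{"dx":0,"dy":0,"dz":10,"ax":0,"ay":0,"az":0},{"dx":0,"dy":0,"dz":6,"ax":0,"ay":0,"az":0},{"dx":0,"dy":0,"dz":4,"ax":0,"ay":0,"az":0},{"dx":0,"dy":0,"dz":3,"ax":0,"ay":0,"az":0},{"dx":0,"dy":0,"dz":3,"ax":0,"ay":0,"az":0},{"dx":0,"dy":0,"dz":0,"ax":0,"ay":0,"az":0}]'; python3 -m jog '[{"dx":0,"dy":0,"dz":2,"ax":0,"ay":0,"az":0},{"dx":0,"dy":0,"dz":2,"ax":0,"ay":0,"az":0},{"dx":0,"dy":0,"dz":0,"ax":0,"ay":0,"az":0},{"dx":0,"dy":0,"dz":0,"ax":0,"ay":0,"az":0}]'
```

```text
time: 9.95
tool_pos: [0.4432, -0.3466, 0.0537]
tcp_rot: [3.142, 0.019, 0.0]
wrist_force: [0.2, -0.4, -1.6]
width: 0.663
grip_force: 32.4
time: 10.28
tool_pos: [0.4441, -0.3471, 0.0513]
tcp_rot: [3.14, 0.019, 0.003]
wrist_force: [-1.0, 1.5, 4.9]
width: 0.659
grip_force: 32.7
```

Contact at about 5 N. Release and rise.

```bash
python3 -m jog '[{"dx":0,"dy":0,"dz":0,"ax":0,"ay":0,"az":0},{"dx":0,"dy":0,"dz":0,"ax":0,"ay":0,"az":0},{"dx":0,"dy":0,"dz":0,"ax":0,"ay":0,"az":0},{"dx":0,"dy":0,"dz":0,"ax":0,"ay":0,"az":0},{"dx":0,"dy":0,"dz":0,"ax":0,"ay":0,"az":0}]' 0.95 | tail -2
python3 -m jog '[{"dx":0,"dy":0,"dz":-10,"ax":0,"ay":0,"az":0},{"dx":0,"dy":0,"dz":-20,"ax":0,"ay":0,"az":0},{"dx":0,"dy":0,"dz":-30,"ax":0,"ay":0,"az":0},{"dx":0,"dy":0,"dz":-30,"ax":0,"ay":0,"az":0},{"dx":0,"dy":0,"dz":-30,"ax":0,"ay":0,"az":0},{"dx":0,"dy":0,"dz":-30,"ax":0,"ay":0,"az":0}]' | head -2
python3 -c "
from h import *
c=wrist('w3')"; python3 go.py .536 .028 .2 0
```

```text
width: 0.95
grip_force: 0.0
time: 11.2
tool_pos: [0.443, -0.3464, 0.2019]
t 11.25 p [ 0.4461 -0.349   0.2093] phi 0.7 tilt 0.65 w 0.952 gf 0.0 F [ 1.8 -1.9  3.8]
-> (0.536, 0.028, 0.2, 0.0) shift [  94.6 -375.9    9.3] then az 0.7
```

View pics/w3.png

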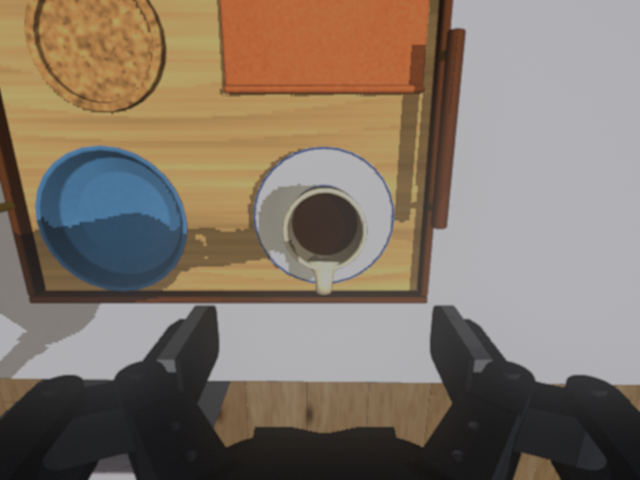

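The cup stands in the saucer: rim at (325,228), saucer outline at (324,217). I'll check this numerically while moving to the spoon.

```bash
python3 - <<'E'
from h import *
c=load("w3");np.set_printoptions(precision=4,suppress=True)
print("saucer",unproj(c,323.5,215,.02),"cup",unproj(c,325,229,.069),"dish",unproj(c,111.5,218,.034),"coaster",unproj(c,95.5,46,.019))
E
python3 -m jog '[{"dx":7.2,"dy":-29,"dz":0.3,"ax":0,"ay":0,"az":0},{"dx":7.2,"dy":-29,"dz":0.3,"ax":0,"ay":0,"az":0},{"dx":7.2,"dy":-29,"dz":0.3,"ax":0,"ay":0,"az":0},{"dx":7.2,"dy":-29,"dz":0.3,"ax":0,"ay":0,"az":0},{"dx":7.2,"dy":-29,"dz":0.3,"ax":0,"ay":0,"az":0},{"dx":7.2,"dy":-29,"dz":0.3,"ax":0,"ay":0,"az":0},{"dx":7.2,"dy":-29,"dz":0.3,"ax":0,"ay":0,"az":0},{"dx":7.2,"dy":-29,"dz":0.3,"ax":0,"ay":0,"az":0},{"dx":7.2,"dy":-29,"dz":0.3,"ax":0,"ay":0,"az":0},{"dx":7.2,"dy":-29,"dz":0.3,"ax":0,"ay":0,"az":0},{"dx":7.2,"dy":-29,"dz":0.3,"ax":0,"ay":0,"az":0},{"dx":7.2,"dy":-29,"dz":0.3,"ax":0,"ay":0,"az":0},{"dx":7.2,"dy":-29,"dz":0.3,"ax":0,"ay":0,"az":0},{"dx":0,"dy":0,"dz":0,"ax":0,"ay":0,"az":0},{"dx":0,"dy":0,"dz":0,"ax":0,"ay":0,"az":0}]' 0.5 | tail -2
python3 -c "
from h import *
c=wrist('w4')
for P in ([.606,.028,.005],[.466,.0275,.005]):print(P,proj(c,np.array(P)))"; python3 go.py .536 .028 .022 0
```

```text
saucer [ 0.4448 -0.3464  0.02  ] cup [ 0.4465 -0.3475  0.069 ] dish [ 0.4437 -0.1819  0.034 ] coaster [ 0.5672 -0.1809  0.019 ]
width: 0.498
grip_force: 0.0
[0.606, 0.028, 0.005] [331.21350671 122.41112918]
[0.466, 0.0275, 0.005] [328.5627103  287.57276083]
t 12.55 p [0.5321 0.0319 0.1962] phi 0.8 tilt 0.03 w 0.499 gf 0.0 F [-0.2 -0.9 -0.8]
-> (0.536, 0.028, 0.022, 0.0) shift [  3.9   4.  174.2] then az 0.8
```

View pics/w4.png

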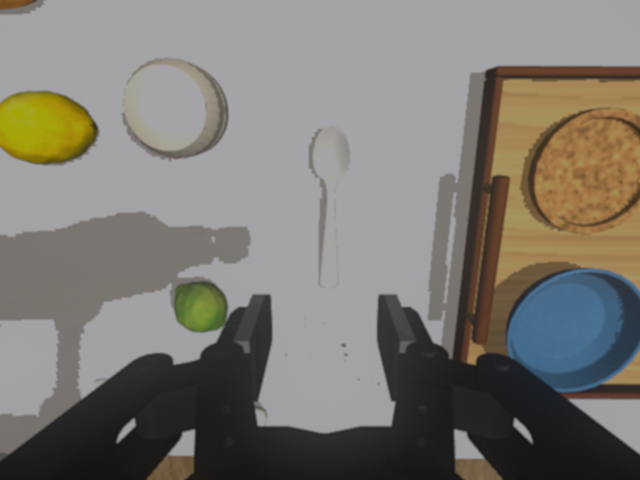

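The spoon is at (331,126)–(328,287), as predicted. Descend in two stages.

```bash
python3 -m jog '[{"dx":3,"dy":3.5,"dz":26,"ax":0,"ay":0,"az":0},{"dx":0,"dy":0,"dz":26,"ax":0,"ay":0,"az":0},{"dx":0,"dy":0,"dz":26,"ax":0,"ay":0,"az":0},{"dx":0,"dy":0,"dz":26,"ax":0,"ay":0,"az":0},{"dx":0,"dy":0,"dz":26,"ax":0,"ay":0,"az":0},{"dx":0,"dy":0,"dz":20,"ax":0,"ay":0,"az":0},{"dx":0,"dy":0,"dz":10,"ax":0,"ay":0,"az":0},{"dx":0,"dy":0,"dz":0,"ax":0,"ay":0,"az":0},{"dx":0,"dy":0,"dz":0,"ax":0,"ay":0,"az":0}]' 0.4| head -2
python3 go.py .535 .028 .021 0
python3 -m jog '[{"dx":0,"dy":0,"dz":0,"ax":0,"ay":0,"az":0}]' | head -2
python3 -m jog '[{"dx":0,"dy":0,"dz":0,"ax":0,"ay":0,"az":0}]' | head -2
python3 -m jog '[{"dx":0,"dy":0,"dz":0,"ax":0,"ay":0,"az":0}]' | head -2
```

```text
time: 13.3
tool_pos: [0.5351, 0.0273, 0.036]
t 13.30 p [0.5351 0.0273 0.036 ] phi 0.6 tilt 0.03 w 0.397 gf 0.0 F [-0.3 -0.4  0.2]
-> (0.535, 0.028, 0.021, 0.0) shift [-0.1 -0.7 15. ] then az 0.6
time: 13.38
tool_pos: [0.5365, 0.0276, 0.0374]
time: 13.47
tool_pos: [0.5369, 0.0279, 0.0378]
time: 13.55
tool_pos: [0.5366, 0.028, 0.0376]
```

```bash
python3 -m jog '[{"dx":-1,"dy":0,"dz":8,"ax":0,"ay":0,"az":0},{"dx":0,"dy":0,"dz":8.5,"ax":0,"ay":0,"az":0},{"dx":0,"dy":0,"dz":0,"ax":0,"ay":0,"az":0},{"dx":0,"dy":0,"dz":0,"ax":0,"ay":0,"az":0},{"dx":0,"dy":0,"dz":0,"ax":0,"ay":0,"az":0},{"dx":0,"dy":0,"dz":0,"ax":0,"ay":0,"az":0}]'
python3 -m jog '[{"dx":0,"dy":0,"dz":0,"ax":0,"ay":0,"az":0},{"dx":0,"dy":0,"dz":0,"ax":0,"ay":0,"az":0},{"dx":0,"dy":0,"dz":0,"ax":0,"ay":0,"az":0},{"dx":0,"dy":0,"dz":0,"ax":0,"ay":0,"az":0},{"dx":0,"dy":0,"dz":0,"ax":0,"ay":0,"az":0},{"dx":0,"dy":0,"dz":0,"ax":0,"ay":0,"az":0},{"dx":0,"dy":0,"dz":0,"ax":0,"ay":0,"az":0},{"dx":0,"dy":0,"dz":0,"ax":0,"ay":0,"az":0}]' 0 50
```

```text
time: 14.05
tool_pos: [0.5339, 0.0281, 0.0191]
tcp_rot: [-3.142, -0.019, 0.001]
wrist_force: [-0.0, 0.6, 0.1]
width: 0.4
grip_force: 0.0
time: 14.72
tool_pos: [0.5344, 0.0281, 0.0196]
tcp_rot: [-3.141, -0.019, -0.0]
wrist_force: [-1.5, 0.7, 3.8]
width: 0.249
grip_force: 49.0
```

```bash
python3 -m jog '[{"dx":0,"dy":0,"dz":-6,"ax":0,"ay":0,"az":0},{"dx":0,"dy":0,"dz":-14,"ax":0,"ay":0,"az":0},{"dx":0,"dy":0,"dz":-28,"ax":0,"ay":0,"az":0},{"dx":0,"dy":0,"dz":-28,"ax":0,"ay":0,"az":0},{"dx":0,"dy":0,"dz":-28,"ax":0,"ay":0,"az":0},{"dx":0,"dy":0,"dz":-28,"ax":0,"ay":0,"az":0},{"dx":0,"dy":0,"dz":0,"ax":0,"ay":0,"az":0},{"dx":0,"dy":0,"dz":0,"ax":0,"ay":0,"az":0}]'
python3 -c "
from h import *
c=wrist('w5')"; python3 go.py .573 -.344 .15 90.7
```

```text
time: 15.38
tool_pos: [0.5358, 0.028, 0.1538]
tcp_rot: [3.141, 0.019, 0.008]
wrist_force: [-0.9, -0.1, 0.1]
width: 0.25
grip_force: 49.0
t 15.43 p [0.5343 0.028  0.1518] phi 0.7 tilt 0.06 w 0.250 gf 49.0 F [-0.7  0.4 -1.2]
-> (0.573, -0.344, 0.15, 90.7) shift [ 34.1 372.4   1.8] then az -90.0
```

View pics/w5.png

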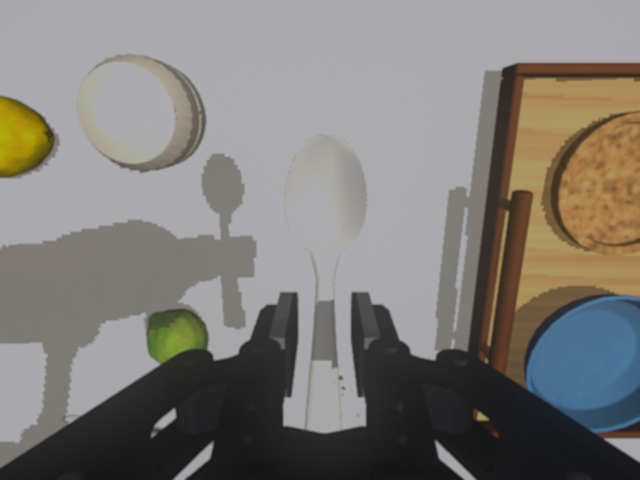

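The spoon is held straight between the pads, bowl forward at (326,195). Carry it to the rest and turn.

```bash
python3 -m jog '[{"dx":2.6,"dy":28.6,"dz":0,"ax":0,"ay":0,"az":0},{"dx":2.6,"dy":28.6,"dz":0,"ax":0,"ay":0,"az":0},{"dx":2.6,"dy":28.6,"dz":0,"ax":0,"ay":0,"az":0},{"dx":2.6,"dy":28.6,"dz":0,"ax":0,"ay":0,"az":0},{"dx":2.6,"dy":28.6,"dz":0,"ax":0,"ay":0,"az":0},{"dx":2.6,"dy":28.6,"dz":0,"ax":0,"ay":0,"az":0},{"dx":2.6,"dy":28.6,"dz":0,"ax":0,"ay":0,"az":0},{"dx":2.6,"dy":28.6,"dz":0,"ax":0,"ay":0,"az":0},{"dx":2.6,"dy":28.6,"dz":0,"ax":0,"ay":0,"az":0},{"dx":2.6,"dy":28.6,"dz":0,"ax":0,"ay":0,"az":0},{"dx":2.6,"dy":28.6,"dz":0,"ax":0,"ay":0,"az":0},{"dx":2.6,"dy":28.6,"dz":0,"ax":0,"ay":0,"az":0},{"dx":2.6,"dy":28.6,"dz":0,"ax":0,"ay":0,"az":0}]' | head -2
python3 -m jog '[{"dx":0,"dy":0,"dz":0,"ax":0,"ay":0,"az":-6},{"dx":0,"dy":0,"dz":0,"ax":0,"ay":0,"az":-7},{"dx":0,"dy":0,"dz":0,"ax":0,"ay":0,"az":-7},{"dx":0,"dy":0,"dz":0,"ax":0,"ay":0,"az":-7},{"dx":0,"dy":0,"dz":0,"ax":0,"ay":0,"az":-7},{"dx":0,"dy":0,"dz":0,"ax":0,"ay":0,"az":-7},{"dx":0,"dy":0,"dz":0,"ax":0,"ay":0,"az":-7},{"dx":0,"dy":0,"dz":0,"ax":0,"ay":0,"az":-7},{"dx":0,"dy":0,"dz":0,"ax":0,"ay":0,"az":-7},{"dx":0,"dy":0,"dz":0,"ax":0,"ay":0,"az":-7},{"dx":0,"dy":0,"dz":0,"ax":0,"ay":0,"az":-7},{"dx":0,"dy":0,"dz":0,"ax":0,"ay":0,"az":-7},{"dx":0,"dy":0,"dz":0,"ax":0,"ay":0,"az":-7},{"dx":0,"dy":0,"dz":0,"ax":0,"ay":0,"az":0},{"dx":0,"dy":0,"dz":0,"ax":0,"ay":0,"az":0}]' | head -2
python3 go.py .573 -.344 .037 90.7
```

```text
time: 16.52
tool_pos: [0.5709, -0.3438, 0.1482]
time: 17.77
tool_pos: [0.5713, -0.3425, 0.149]
t 17.77 p [ 0.5713 -0.3425  0.149 ] phi 90.5 tilt 0.22 w 0.257 gf 49.1 F [ 0.5 -0.5 -0.8]
-> (0.573, -0.344, 0.037, 90.7) shift [ -1.5   1.7 112. ] then az -0.2
```

```bash
python3 -m jog '[{"dx":-1.5,"dy":2,"dz":20,"ax":0,"ay":0,"az":0},{"dx":0,"dy":0,"dz":25,"ax":0,"ay":0,"az":0},{"dx":0,"dy":0,"dz":25,"ax":0,"ay":0,"az":0},{"dx":0,"dy":0,"dz":20,"ax":0,"ay":0,"az":0},{"dx":0,"dy":0,"dz":10,"ax":0,"ay":0,"az":0},{"dx":0,"dy":0,"dz":6,"ax":0,"ay":0,"az":0},{"dx":0,"dy":0,"dz":4,"ax":0,"ay":0,"az":0},{"dx":0,"dy":0,"dz":2,"ax":0,"ay":0,"az":0},{"dx":0,"dy":0,"dz":0,"ax":0,"ay":0,"az":0},{"dx":0,"dy":0,"dz":0,"ax":0,"ay":0,"az":0},{"dx":0,"dy":0,"dz":0,"ax":0,"ay":0,"az":0}]'
python3 -m jog '[{"dx":0,"dy":0,"dz":1.5,"ax":0,"ay":0,"az":0},{"dx":0,"dy":0,"dz":1.5,"ax":0,"ay":0,"az":0},{"dx":0,"dy":0,"dz":0,"ax":0,"ay":0,"az":0},{"dx":0,"dy":0,"dz":0,"ax":0,"ay":0,"az":0}]'
```

```text
time: 18.68
tool_pos: [0.5754, -0.3453, 0.0408]
tcp_rot: [2.206, 2.233, 0.001]
wrist_force: [-0.2, -0.1, -0.1]
width: 0.255
grip_force: 49.1
time: 19.02
tool_pos: [0.5745, -0.3447, 0.0364]
tcp_rot: [-2.208, -2.235, 0.0]
wrist_force: [0.6, -0.0, -0.4]
width: 0.258
grip_force: 49.1
```

```bash
python3 -m jog '[{"dx":0,"dy":0,"dz":1,"ax":0,"ay":0,"az":0},{"dx":0,"dy":0,"dz":1,"ax":0,"ay":0,"az":0},{"dx":0,"dy":0,"dz":0,"ax":0,"ay":0,"az":0},{"dx":0,"dy":0,"dz":0,"ax":0,"ay":0,"az":0}]'
python3 -m jog '[{"dx":0,"dy":0,"dz":0,"ax":0,"ay":0,"az":0},{"dx":0,"dy":0,"dz":0,"ax":0,"ay":0,"az":0},{"dx":0,"dy":0,"dz":0,"ax":0,"ay":0,"az":0}]' 0.36 30 | tail -2
python3 -m jog '[{"dx":0,"dy":0,"dz":-10,"ax":0,"ay":0,"az":0},{"dx":0,"dy":0,"dz":-25,"ax":0,"ay":0,"az":0},{"dx":0,"dy":0,"dz":-30,"ax":0,"ay":0,"az":0},{"dx":0,"dy":0,"dz":-30,"ax":0,"ay":0,"az":0},{"dx":0,"dy":0,"dz":-30,"ax":0,"ay":0,"az":0},{"dx":0,"dy":0,"dz":-30,"ax":0,"ay":0,"az":0}]' 0.36| head -2
python3 go.py .5 -.1 .19 90 .60 .24 .18 94
```

```text
time: 19.35
tool_pos: [0.5744, -0.3446, 0.0342]
tcp_rot: [-2.208, -2.235, 0.0]
wrist_force: [0.1, -0.6, -0.2]
width: 0.253
grip_force: 49.1
width: 0.355
grip_force: 0.0
time: 20.1
tool_pos: [0.5745, -0.3447, 0.1918]
t 20.10 p [ 0.5745 -0.3447  0.1918] phi 90.7 tilt 0.04 w 0.361 gf 0.0 F [0.5 0.4 0.6]
-> (0.5, -0.1, 0.19, 90.0) shift [245.6 -71.5   1.8] then az 0.7
-> (0.6, 0.24, 0.18, 94.0) shift [340. 100.  10.] then az -4.0
```

```bash
python3 -m jog '[{"dx":15,"dy":1,"dz":0,"ax":0,"ay":0,"az":0},{"dx":30,"dy":1.6,"dz":0,"ax":0,"ay":0,"az":0},{"dx":30,"dy":1.6,"dz":0,"ax":0,"ay":0,"az":0},{"dx":30,"dy":1.6,"dz":0,"ax":0,"ay":0,"az":0},{"dx":30,"dy":1.6,"dz":0,"ax":0,"ay":0,"az":0},{"dx":30,"dy":1.6,"dz":0,"ax":0,"ay":0,"az":0},{"dx":30,"dy":1.6,"dz":0,"ax":0,"ay":0,"az":0},{"dx":30,"dy":1.6,"dz":0,"ax":0,"ay":0,"az":0},{"dx":30,"dy":1.6,"dz":0,"ax":0,"ay":0,"az":0},{"dx":30,"dy":1.6,"dz":0,"ax":0,"ay":0,"az":0},{"dx":30,"dy":1.6,"dz":0,"ax":0,"ay":0,"az":0},{"dx":30,"dy":1.6,"dz":0,"ax":0,"ay":0,"az":0},{"dx":30,"dy":1.6,"dz":0,"ax":0,"ay":0,"az":0},{"dx":30,"dy":1.6,"dz":0,"ax":0,"ay":0,"az":0},{"dx":30,"dy":1.6,"dz":0,"ax":0,"ay":0,"az":0},{"dx":30,"dy":1.6,"dz":0,"ax":0,"ay":0,"az":0},{"dx":30,"dy":1.6,"dz":0,"ax":0,"ay":0,"az":0},{"dx":30,"dy":1.6,"dz":0,"ax":0,"ay":0,"az":0},{"dx":30,"dy":1.6,"dz":0,"ax":0,"ay":0,"az":0},{"dx":30,"dy":1.6,"dz":0,"ax":0,"ay":0,"az":0}]' 0.9 | head -2
python3 -m jog '[{"dx":0,"dy":0,"dz":0,"ax":0,"ay":0,"az":-3},{"dx":0,"dy":0,"dz":0,"ax":0,"ay":0,"az":0},{"dx":0,"dy":0,"dz":0,"ax":0,"ay":0,"az":0},{"dx":0,"dy":0,"dz":0,"ax":0,"ay":0,"az":0}]'|head -2
python3 - <<'E'
from h import *
c=wrist('w6');print(proj(c,np.array([.6005,.2395,.026])))
h=cv2.cvtColor(c["img"],cv2.COLOR_RGB2HSV);m=cv2.inRange(h,(20,140,60),(35,255,255))
n,l,s,ce=cv2.connectedComponentsWithStats(m);i=1+np.argmax(s[1:,4]);print(s[i],ce[i])
k=max(cv2.findContours((l==i).astype('uint8'),0,2)[0],key=cv2.contourArea);r=cv2.minAreaRect(k);print(r)
p=unproj(c,*r[0],.026);print(p)
b=cv2.boxPoints(r);w=[unproj(c,*q,.026) for q in b];
for j in (0,1):
    d=w[j+1]-w[j];print(np.linalg.norm(d),np.degrees(np.arctan2(d[1],d[0])))
E
python3 go.py .60 .24 .034 94
```

```text
time: 21.77
tool_pos: [0.5986, 0.2423, 0.1903]
time: 22.1
tool_pos: [0.5987, 0.24, 0.1897]
[327.55108477 223.90511772]
[ 294  175   63   95 4296] [324.96764432 224.17015829]
((323.6707458496094, 223.9634246826172), (78.24305725097656, 70.43437194824219), 51.34019470214844)
[0.59752904 0.23926733 0.026     ]
0.05350507126870076 42.05726907616422
0.06023863318144079 -47.45011455282549
t 22.15 p [0.5988 0.2397 0.1896] phi 93.6 tilt 0.01 w 0.898 gf 0.0 F [-0.3  1.3 -0.2]
-> (0.6, 0.24, 0.034, 94.0) shift [  0.2   1.3 155.6] then az -0.4
```

Lemon blob is centred at (325,224), against (327,224) predicted, and 63x95 px is the right size and alignment. Descend.

```bash
python3 -m jog '[{"dx":0,"dy":0.5,"dz":20,"ax":0,"ay":0,"az":0},{"dx":0,"dy":0,"dz":25,"ax":0,"ay":0,"az":0},{"dx":0,"dy":0,"dz":25,"ax":0,"ay":0,"az":0},{"dx":0,"dy":0,"dz":25,"ax":0,"ay":0,"az":0},{"dx":0,"dy":0,"dz":25,"ax":0,"ay":0,"az":0},{"dx":0,"dy":0,"dz":20,"ax":0,"ay":0,"az":0},{"dx":0,"dy":0,"dz":15,"ax":0,"ay":0,"az":0},{"dx":0,"dy":0,"dz":0,"ax":0,"ay":0,"az":0},{"dx":0,"dy":0,"dz":0,"ax":0,"ay":0,"az":0}]' | sed -n '2p;4p'
python3 -m jog '[{"dx":0,"dy":0,"dz":0,"ax":0,"ay":0,"az":0},{"dx":0,"dy":0,"dz":0,"ax":0,"ay":0,"az":0},{"dx":0,"dy":0,"dz":0,"ax":0,"ay":0,"az":0},{"dx":0,"dy":0,"dz":0,"ax":0,"ay":0,"az":0},{"dx":0,"dy":0,"dz":0,"ax":0,"ay":0,"az":0},{"dx":0,"dy":0,"dz":0,"ax":0,"ay":0,"az":0},{"dx":0,"dy":0,"dz":0,"ax":0,"ay":0,"az":0}]' 0 40
python3 -m jog '[{"dx":0,"dy":0,"dz":-6,"ax":0,"ay":0,"az":0},{"dx":0,"dy":0,"dz":-14,"ax":0,"ay":0,"az":0},{"dx":0,"dy":0,"dz":-25,"ax":0,"ay":0,"az":0},{"dx":0,"dy":0,"dz":-25,"ax":0,"ay":0,"az":0},{"dx":0,"dy":0,"dz":-25,"ax":0,"ay":0,"az":0},{"dx":0,"dy":0,"dz":-25,"ax":0,"ay":0,"az":0},{"dx":0,"dy":0,"dz":0,"ax":0,"ay":0,"az":0}]'
python3 go.py .442 -.181 .155 0.7 .442 -.181 .048 0.7
```

```text
tool_pos: [0.5986, 0.2394, 0.0335]
wrist_force: [0.7, 0.1, -0.2]
time: 23.48
tool_pos: [0.6011, 0.2411, 0.0369]
tcp_rot: [2.147, 2.29, 0.005]
wrist_force: [-1.2, -1.0, 6.4]
width: 0.566
grip_force: 41.9
time: 24.07
tool_pos: [0.603, 0.2421, 0.1622]
tcp_rot: [2.145, 2.288, 0.016]
wrist_force: [1.4, 0.4, 0.2]
width: 0.57
grip_force: 41.6
t 24.07 p [0.603  0.2421 0.1622] phi 93.7 tilt 0.65 w 0.570 gf 41.6 F [1.4 0.4 0.2]
-> (0.442, -0.181, 0.155, 0.7) shift [-411.8 -188.     7.2] then az 93.0
-> (0.442, -0.181, 0.048, 0.7) shift [  0.   0. 107.] then az 0.0
```

```bash
python3 -m jog '[{"dx":-25.6,"dy":-11.6,"dz":0,"ax":0,"ay":0,"az":0},{"dx":-25.6,"dy":-11.6,"dz":0,"ax":0,"ay":0,"az":0},{"dx":-25.6,"dy":-11.6,"dz":0,"ax":0,"ay":0,"az":0},{"dx":-25.6,"dy":-11.6,"dz":0,"ax":0,"ay":0,"az":0},{"dx":-25.6,"dy":-11.6,"dz":0,"ax":0,"ay":0,"az":0},{"dx":-25.6,"dy":-11.6,"dz":0,"ax":0,"ay":0,"az":0},{"dx":-25.6,"dy":-11.6,"dz":0,"ax":0,"ay":0,"az":0},{"dx":-25.6,"dy":-11.6,"dz":0,"ax":0,"ay":0,"az":0},{"dx":-25.6,"dy":-11.6,"dz":0,"ax":0,"ay":0,"az":0},{"dx":-25.6,"dy":-11.6,"dz":0,"ax":0,"ay":0,"az":0},{"dx":-25.6,"dy":-11.6,"dz":0,"ax":0,"ay":0,"az":0},{"dx":-25.6,"dy":-11.6,"dz":0,"ax":0,"ay":0,"az":0},{"dx":-25.6,"dy":-11.6,"dz":0,"ax":0,"ay":0,"az":0},{"dx":-25.6,"dy":-11.6,"dz":0,"ax":0,"ay":0,"az":0},{"dx":-25.6,"dy":-11.6,"dz":0,"ax":0,"ay":0,"az":0},{"dx":-25.6,"dy":-11.6,"dz":0,"ax":0,"ay":0,"az":0}]' | head -2
python3 -m jog '[{"dx":0,"dy":0,"dz":0,"ax":0,"ay":0,"az":7},{"dx":0,"dy":0,"dz":0,"ax":0,"ay":0,"az":7},{"dx":0,"dy":0,"dz":0,"ax":0,"ay":0,"az":7},{"dx":0,"dy":0,"dz":0,"ax":0,"ay":0,"az":7},{"dx":0,"dy":0,"dz":0,"ax":0,"ay":0,"az":7},{"dx":0,"dy":0,"dz":0,"ax":0,"ay":0,"az":7},{"dx":0,"dy":0,"dz":0,"ax":0,"ay":0,"az":7},{"dx":0,"dy":0,"dz":0,"ax":0,"ay":0,"az":7},{"dx":0,"dy":0,"dz":0,"ax":0,"ay":0,"az":7},{"dx":0,"dy":0,"dz":0,"ax":0,"ay":0,"az":7},{"dx":0,"dy":0,"dz":0,"ax":0,"ay":0,"az":7},{"dx":0,"dy":0,"dz":0,"ax":0,"ay":0,"az":7},{"dx":0,"dy":0,"dz":0,"ax":0,"ay":0,"az":7},{"dx":0,"dy":0,"dz":0,"ax":0,"ay":0,"az":2},{"dx":0,"dy":0,"dz":0,"ax":0,"ay":0,"az":0},{"dx":0,"dy":0,"dz":0,"ax":0,"ay":0,"az":0}]' | head -2
python3 go.py .442 -.181 .048 0.7
```

```text
time: 25.4
tool_pos: [0.4395, -0.181, 0.1544]
time: 26.73
tool_pos: [0.4402, -0.1799, 0.1543]
t 26.73 p [ 0.4402 -0.1799  0.1543] phi 0.8 tilt 0.02 w 0.566 gf 41.7 F [-0.3 -0.4 -1.6]
-> (0.442, -0.181, 0.048, 0.7) shift [  1.8   1.2 106.3] then az 0.1
```

```bash
python3 -m jog '[{"dx":1.5,"dy":1,"dz":20,"ax":0,"ay":0,"az":0},{"dx":0,"dy":0,"dz":25,"ax":0,"ay":0,"az":0},{"dx":0,"dy":0,"dz":25,"ax":0,"ay":0,"az":0},{"dx":0,"dy":0,"dz":15,"ax":0,"ay":0,"az":0},{"dx":0,"dy":0,"dz":8,"ax":0,"ay":0,"az":0},{"dx":0,"dy":0,"dz":6,"ax":0,"ay":0,"az":0},{"dx":0,"dy":0,"dz":4,"ax":0,"ay":0,"az":0},{"dx":0,"dy":0,"dz":2,"ax":0,"ay":0,"az":0},{"dx":0,"dy":0,"dz":0,"ax":0,"ay":0,"az":0},{"dx":0,"dy":0,"dz":0,"ax":0,"ay":0,"az":0}]' | sed -n '2p;4p'
python3 -m jog '[{"dx":0,"dy":0,"dz":0,"ax":0,"ay":0,"az":0},{"dx":0,"dy":0,"dz":0,"ax":0,"ay":0,"az":0},{"dx":0,"dy":0,"dz":0,"ax":0,"ay":0,"az":0},{"dx":0,"dy":0,"dz":0,"ax":0,"ay":0,"az":0}]' 0.72 | sed -n '2p;4,6p'
```

```text
tool_pos: [0.443, -0.1815, 0.0504]
wrist_force: [0.2, 0.6, -1.5]
tool_pos: [0.4423, -0.1812, 0.0497]
wrist_force: [0.4, 0.1, 0.2]
width: 0.72
grip_force: 0.0
```

```bash
python3 -m jog '[{"dx":0,"dy":0,"dz":-10,"ax":0,"ay":0,"az":0},{"dx":0,"dy":0,"dz":-20,"ax":0,"ay":0,"az":0},{"dx":0,"dy":0,"dz":-30,"ax":0,"ay":0,"az":0},{"dx":0,"dy":0,"dz":-30,"ax":0,"ay":0,"az":0},{"dx":0,"dy":0,"dz":-30,"ax":0,"ay":0,"az":0},{"dx":0,"dy":0,"dz":-30,"ax":0,"ay":0,"az":0},{"dx":0,"dy":0,"dz":0,"ax":0,"ay":0,"az":0}]' 0.72| head -2; python3 go.py .615 .137 .2 90
python3 - <<'E'
from h import *
c=wrist('w7')
h=cv2.cvtColor(c["img"],cv2.COLOR_RGB2HSV);m=cv2.inRange(h,(20,140,60),(35,255,255))
n,l,s,ce=cv2.connectedComponentsWithStats(m);i=1+np.argmax(s[1:,4]);print(s[i],ce[i],unproj(c,*ce[i],.039))
print(proj(c,np.array([.5712,-.178,.019])))
E
```

```text
time: 28.48
tool_pos: [0.446, -0.1829, 0.2073]
t 28.48 p [ 0.446  -0.1829  0.2073] phi 0.7 tilt 0.73 w 0.725 gf 0.0 F [ 1.7 -0.3  0.4]
-> (0.615, 0.137, 0.2, 90.0) shift [ 172.9 -317.8    7.3] then az -89.3
[ 289  181   63   94 4345] [320.44372842 228.5972382 ] [ 0.44194425 -0.18146253  0.039     ]
[317.47128988  52.32255988]
```

View pics/w7.png

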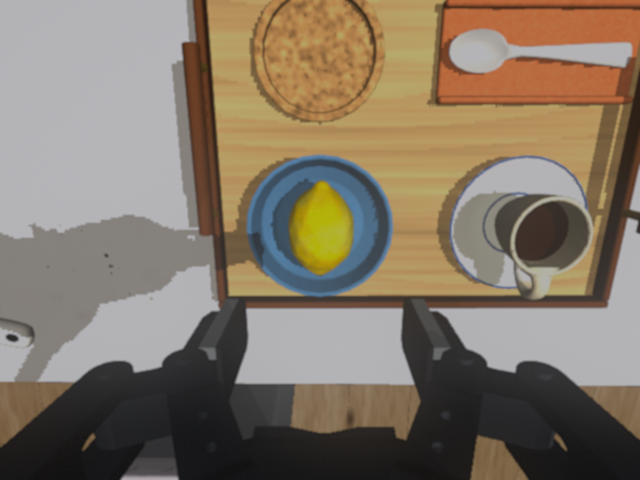

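The lemon sits in the dish at (320,229), the spoon lies along the rest at (540,50), and the cup stands in the saucer. Next, the timer.

```bash
python3 -m jog '[{"dx":12.6,"dy":-22.6,"dz":0,"ax":0,"ay":0,"az":0},{"dx":12.6,"dy":-22.6,"dz":0,"ax":0,"ay":0,"az":0},{"dx":12.6,"dy":-22.6,"dz":0,"ax":0,"ay":0,"az":0},{"dx":12.6,"dy":-22.6,"dz":0,"ax":0,"ay":0,"az":0},{"dx":12.6,"dy":-22.6,"dz":0,"ax":0,"ay":0,"az":0},{"dx":12.6,"dy":-22.6,"dz":0,"ax":0,"ay":0,"az":0},{"dx":12.6,"dy":-22.6,"dz":0,"ax":0,"ay":0,"az":0},{"dx":12.6,"dy":-22.6,"dz":0,"ax":0,"ay":0,"az":0},{"dx":12.6,"dy":-22.6,"dz":0,"ax":0,"ay":0,"az":0},{"dx":12.6,"dy":-22.6,"dz":0,"ax":0,"ay":0,"az":0},{"dx":12.6,"dy":-22.6,"dz":0,"ax":0,"ay":0,"az":0},{"dx":12.6,"dy":-22.6,"dz":0,"ax":0,"ay":0,"az":0},{"dx":12.6,"dy":-22.6,"dz":0,"ax":0,"ay":0,"az":0},{"dx":12.6,"dy":-22.6,"dz":0,"ax":0,"ay":0,"az":0}]' 1 30| head -2
python3 -m jog '[{"dx":0,"dy":0,"dz":0,"ax":0,"ay":0,"az":-6},{"dx":0,"dy":0,"dz":0,"ax":0,"ay":0,"az":-7},{"dx":0,"dy":0,"dz":0,"ax":0,"ay":0,"az":-7},{"dx":0,"dy":0,"dz":0,"ax":0,"ay":0,"az":-7},{"dx":0,"dy":0,"dz":0,"ax":0,"ay":0,"az":-7},{"dx":0,"dy":0,"dz":0,"ax":0,"ay":0,"az":-7},{"dx":0,"dy":0,"dz":0,"ax":0,"ay":0,"az":-7},{"dx":0,"dy":0,"dz":0,"ax":0,"ay":0,"az":-7},{"dx":0,"dy":0,"dz":0,"ax":0,"ay":0,"az":-7},{"dx":0,"dy":0,"dz":0,"ax":0,"ay":0,"az":-7},{"dx":0,"dy":0,"dz":0,"ax":0,"ay":0,"az":-7},{"dx":0,"dy":0,"dz":0,"ax":0,"ay":0,"az":-7},{"dx":0,"dy":0,"dz":0,"ax":0,"ay":0,"az":-7},{"dx":0,"dy":0,"dz":0,"ax":0,"ay":0,"az":0},{"dx":0,"dy":0,"dz":0,"ax":0,"ay":0,"az":0}]' | head -2
python3 - <<'E'
from h import *
c=wrist('w8')
for P in ([.615,.137,.026],[.615,.137,.061]):print(proj(c,np.array(P)))
E
python3 go.py .615 .137 .024 90
```

```text
time: 29.7
tool_pos: [0.6141, 0.1385, 0.198]
time: 30.95
tool_pos: [0.6138, 0.1373, 0.1984]
[327.1099395  220.75545572]
[327.36975254 232.92472227]
t 31.00 p [0.614  0.1374 0.1986] phi 90.5 tilt 0.08 w 1.001 gf 0.0 F [0.4 0.5 0.1]
-> (0.615, 0.137, 0.024, 90.0) shift [ -0.4   1.  174.6] then az 0.5
```

View pics/w8.png

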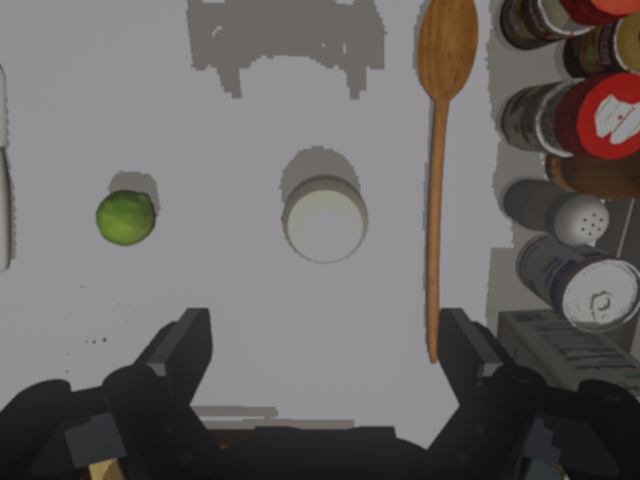

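The timer is centred at (325,220), as predicted. The wooden spoon and jars are clear of the fingers.

```bash
python3 -m jog '[{"dx":-0.4,"dy":0,"dz":20,"ax":0,"ay":0,"az":0},{"dx":0,"dy":0,"dz":25,"ax":0,"ay":0,"az":0},{"dx":0,"dy":0,"dz":25,"ax":0,"ay":0,"az":0},{"dx":0,"dy":0,"dz":25,"ax":0,"ay":0,"az":0},{"dx":0,"dy":0,"dz":25,"ax":0,"ay":0,"az":0},{"dx":0,"dy":0,"dz":20,"ax":0,"ay":0,"az":0},{"dx":0,"dy":0,"dz":15,"ax":0,"ay":0,"az":0},{"dx":0,"dy":0,"dz":12,"ax":0,"ay":0,"az":0},{"dx":0,"dy":0,"dz":7,"ax":0,"ay":0,"az":0},{"dx":0,"dy":0,"dz":0,"ax":0,"ay":0,"az":0},{"dx":0,"dy":0,"dz":0,"ax":0,"ay":0,"az":0},{"dx":0,"dy":0,"dz":0,"ax":0,"ay":0,"az":0}]' | sed -n '2p;4p'
python3 -m jog '[{"dx":0,"dy":0,"dz":0,"ax":0,"ay":0,"az":0},{"dx":0,"dy":0,"dz":0,"ax":0,"ay":0,"az":0},{"dx":0,"dy":0,"dz":0,"ax":0,"ay":0,"az":0},{"dx":0,"dy":0,"dz":0,"ax":0,"ay":0,"az":0},{"dx":0,"dy":0,"dz":0,"ax":0,"ay":0,"az":0},{"dx":0,"dy":0,"dz":0,"ax":0,"ay":0,"az":0},{"dx":0,"dy":0,"dz":0,"ax":0,"ay":0,"az":0}]' 0 35
python3 -m jog '[{"dx":0,"dy":0,"dz":-5,"ax":0,"ay":0,"az":0},{"dx":0,"dy":0,"dz":-10,"ax":0,"ay":0,"az":0},{"dx":0,"dy":0,"dz":-25,"ax":0,"ay":0,"az":0},{"dx":0,"dy":0,"dz":-25,"ax":0,"ay":0,"az":0},{"dx":0,"dy":0,"dz":-25,"ax":0,"ay":0,"az":0},{"dx":0,"dy":0,"dz":-25,"ax":0,"ay":0,"az":0},{"dx":0,"dy":0,"dz":-15,"ax":0,"ay":0,"az":0},{"dx":0,"dy":0,"dz":0,"ax":0,"ay":0,"az":0},{"dx":0,"dy":0,"dz":0,"ax":0,"ay":0,"az":0}]'
python3 go.py .571 -.1785 .155 0.7
```

```text
tool_pos: [0.6156, 0.1372, 0.0266]
wrist_force: [-0.5, -0.3, 0.7]
time: 32.58
tool_pos: [0.6154, 0.1373, 0.0273]
tcp_rot: [2.207, 2.234, 0.003]
wrist_force: [-2.2, -0.4, 4.8]
width: 0.746
grip_force: 38.2
time: 33.33
tool_pos: [0.6155, 0.1372, 0.1572]
tcp_rot: [2.206, 2.234, 0.005]
wrist_force: [-0.1, 0.1, -1.2]
width: 0.748
grip_force: 39.0
t 33.33 p [0.6155 0.1372 0.1572] phi 90.7 tilt 0.20 w 0.748 gf 39.0 F [-0.1  0.1 -1.2]
-> (0.571, -0.1785, 0.155, 0.7) shift [-315.2  -48.4    2.2] then az 90.0
```

```bash
python3 -m jog '[{"dx":-26.2,"dy":-4,"dz":0,"ax":0,"ay":0,"az":0},{"dx":-26.2,"dy":-4,"dz":0,"ax":0,"ay":0,"az":0},{"dx":-26.2,"dy":-4,"dz":0,"ax":0,"ay":0,"az":0},{"dx":-26.2,"dy":-4,"dz":0,"ax":0,"ay":0,"az":0},{"dx":-26.2,"dy":-4,"dz":0,"ax":0,"ay":0,"az":0},{"dx":-26.2,"dy":-4,"dz":0,"ax":0,"ay":0,"az":0},{"dx":-26.2,"dy":-4,"dz":0,"ax":0,"ay":0,"az":0},{"dx":-26.2,"dy":-4,"dz":0,"ax":0,"ay":0,"az":0},{"dx":-26.2,"dy":-4,"dz":0,"ax":0,"ay":0,"az":0},{"dx":-26.2,"dy":-4,"dz":0,"ax":0,"ay":0,"az":0},{"dx":-26.2,"dy":-4,"dz":0,"ax":0,"ay":0,"az":0},{"dx":-26.2,"dy":-4,"dz":0,"ax":0,"ay":0,"az":0}]' | head -2
python3 -m jog '[{"dx":0,"dy":0,"dz":0,"ax":0,"ay":0,"az":6},{"dx":0,"dy":0,"dz":0,"ax":0,"ay":0,"az":7},{"dx":0,"dy":0,"dz":0,"ax":0,"ay":0,"az":7},{"dx":0,"dy":0,"dz":0,"ax":0,"ay":0,"az":7},{"dx":0,"dy":0,"dz":0,"ax":0,"ay":0,"az":7},{"dx":0,"dy":0,"dz":0,"ax":0,"ay":0,"az":7},{"dx":0,"dy":0,"dz":0,"ax":0,"ay":0,"az":7},{"dx":0,"dy":0,"dz":0,"ax":0,"ay":0,"az":7},{"dx":0,"dy":0,"dz":0,"ax":0,"ay":0,"az":7},{"dx":0,"dy":0,"dz":0,"ax":0,"ay":0,"az":7},{"dx":0,"dy":0,"dz":0,"ax":0,"ay":0,"az":7},{"dx":0,"dy":0,"dz":0,"ax":0,"ay":0,"az":7},{"dx":0,"dy":0,"dz":0,"ax":0,"ay":0,"az":7},{"dx":0,"dy":0,"dz":0,"ax":0,"ay":0,"az":0},{"dx":0,"dy":0,"dz":0,"ax":0,"ay":0,"az":0}]' | head -2
python3 - <<'E'
from h import *
c=wrist('w9')
a=np.linspace(0,2*np.pi,13)[:-1]
print(proj(c,np.array([.571,-.1785,.019])));im=c["img"][:,:,::-1].copy()
for t in np.linspace(0,6.28,60): cv2.circle(im,tuple(int(v) for v in proj(c,np.array([.571+.049*np.cos(t),-.1785+.049*np.sin(t),.019]))),1,(255,0,0),-1)
cv2.imwrite("pics/w9o.png",im)
E
python3 go.py .571 -.1785 .041 0.7
```

```text
time: 34.33
tool_pos: [0.5685, -0.1786, 0.153]
time: 35.58
tool_pos: [0.5692, -0.1775, 0.1535]
[325.13979871 230.09913892]
t 35.63 p [ 0.5695 -0.1776  0.1539] phi 0.9 tilt 0.15 w 0.750 gf 39.0 F [-0.   0.5 -0.9]
-> (0.571, -0.1785, 0.041, 0.7) shift [  1.5   0.9 112.9] then az 0.2
```

View pics/w9o.png

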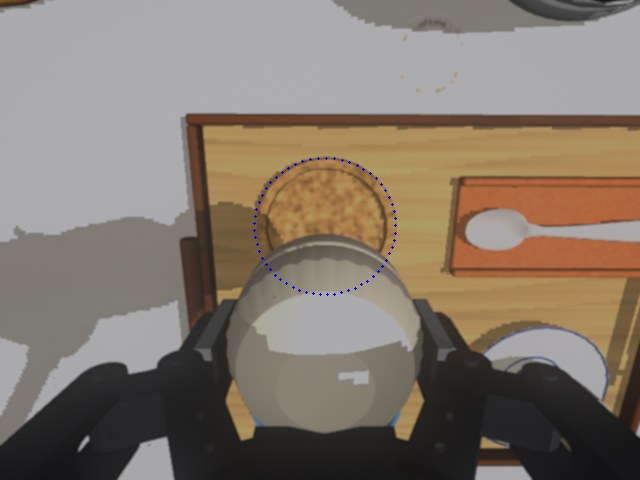

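The projected coaster circle falls on the cork rim, x 255–395, top 157. Lower the timer.

```bash
python3 -m jog '[{"dx":1,"dy":0.9,"dz":20,"ax":0,"ay":0,"az":0},{"dx":0,"dy":0,"dz":25,"ax":0,"ay":0,"az":0},{"dx":0,"dy":0,"dz":25,"ax":0,"ay":0,"az":0},{"dx":0,"dy":0,"dz":15,"ax":0,"ay":0,"az":0},{"dx":0,"dy":0,"dz":10,"ax":0,"ay":0,"az":0},{"dx":0,"dy":0,"dz":7,"ax":0,"ay":0,"az":0},{"dx":0,"dy":0,"dz":5,"ax":0,"ay":0,"az":0},{"dx":0,"dy":0,"dz":3,"ax":0,"ay":0,"az":0},{"dx":0,"dy":0,"dz":0,"ax":0,"ay":0,"az":0},{"dx":0,"dy":0,"dz":0,"ax":0,"ay":0,"az":0},{"dx":0,"dy":0,"dz":0,"ax":0,"ay":0,"az":0}]' | sed -n '2p;4p'
python3 -m jog '[{"dx":0,"dy":0,"dz":1.5,"ax":0,"ay":0,"az":0},{"dx":0,"dy":0,"dz":1.5,"ax":0,"ay":0,"az":0},{"dx":0,"dy":0,"dz":0,"ax":0,"ay":0,"az":0},{"dx":0,"dy":0,"dz":0,"ax":0,"ay":0,"az":0}]' | sed -n '2p;4p'
```

```text
tool_pos: [0.5722, -0.1791, 0.0465]
wrist_force: [-0.1, 1.1, -0.6]
tool_pos: [0.5713, -0.1788, 0.0424]
wrist_force: [0.4, -1.0, -1.1]
```

```bash
python3 -m jog '[{"dx":0,"dy":0,"dz":1.5,"ax":0,"ay":0,"az":0},{"dx":0,"dy":0,"dz":1,"ax":0,"ay":0,"az":0},{"dx":0,"dy":0,"dz":0,"ax":0,"ay":0,"az":0},{"dx":0,"dy":0,"dz":0,"ax":0,"ay":0,"az":0}]' | sed -n '2p;4p'
python3 -m jog '[{"dx":0,"dy":0,"dz":0,"ax":0,"ay":0,"az":0},{"dx":0,"dy":0,"dz":0,"ax":0,"ay":0,"az":0},{"dx":0,"dy":0,"dz":0,"ax":0,"ay":0,"az":0},{"dx":0,"dy":0,"dz":0,"ax":0,"ay":0,"az":0}]' 0.95 | sed -n '2p;4,6p'
python3 -m jog '[{"dx":0,"dy":0,"dz":-10,"ax":0,"ay":0,"az":0},{"dx":0,"dy":0,"dz":-20,"ax":0,"ay":0,"az":0},{"dx":0,"dy":0,"dz":-30,"ax":0,"ay":0,"az":0},{"dx":0,"dy":0,"dz":-30,"ax":0,"ay":0,"az":0},{"dx":0,"dy":0,"dz":-30,"ax":0,"ay":0,"az":0},{"dx":0,"dy":0,"dz":-30,"ax":0,"ay":0,"az":0},{"dx":0,"dy":0,"dz":0,"ax":0,"ay":0,"az":0},{"dx":0,"dy":0,"dz":0,"ax":0,"ay":0,"az":0},{"dx":0,"dy":0,"dz":0,"ax":0,"ay":0,"az":0}]' | head -2
python3 -c "
from h import *
wrist('w10')
from workcell import optics
a=load('w10')['img'];t=optics.read_camera('top')['img']
cv2.imwrite('pics/fin.png',np.hstack([cv2.resize(a,(400,300)),cv2.resize(t[130:350,110:550],(400,200))[:200] if 0 else cv2.resize(t,(400,300))])[:,:,::-1])"
```

```text
tool_pos: [0.5716, -0.1788, 0.0404]
wrist_force: [-1.6, 0.4, 4.3]
tool_pos: [0.5713, -0.1788, 0.0396]
wrist_force: [-0.2, -0.7, -0.1]
width: 0.954
grip_force: 0.0
time: 38.3
tool_pos: [0.5712, -0.1787, 0.1901]
```

View pics/fin.png

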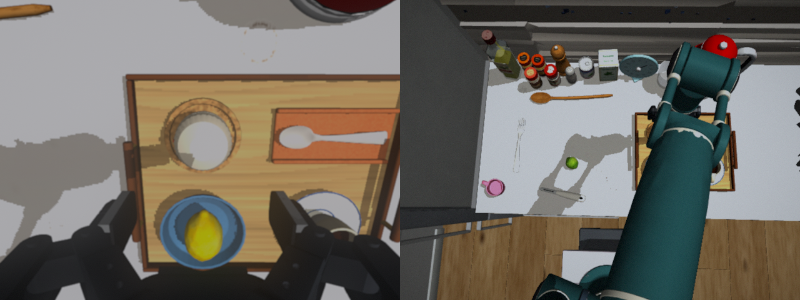

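The timer stands concentric in the coaster at (203,140), the lemon is in the dish, the spoon is in the rest, and the lime and fork have not moved. I'm handing it in.

```bash
python3 -c "
from workcell import bot
print(bot.finish_job())"
```

```text
the job is handed in; nothing more can be done
None
```

The tea tray is set and handed in at about 38 s: by the last pictures the cup is on its saucer, the spoon in its rest, the timer on the coaster and the lemon in the dish, with the lime and fork not moved; no verdict came back.

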